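# Empty the toaster's catch tray into the bread tote

## Robot

A 7-joint arm with a two-finger parallel gripper is mounted at the origin on the work surface. World frame = base frame: x ahead of the robot, y to its left, z up, the work surface at z = 0. Lengths are in m, angles in rad, forces in N, time in s.
With the tool pointing down it reaches from about 0.425 to 0.875 m from the base axis. Payload 9.9 kg.
Tool frame: the origin (TCP) lies midway between the tips of the shut fingers; the grasp point (between the pads) lies 19 mm behind it; z points along the fingers, y is the line along which they close (so a half turn about z gives the same grasp; the last joint's range is limited). The gripper opens to 85 mm and grips with 20 to 120 N. Pads are 22 mm wide; open, the fingers measure 114 mm over their backs; the gripper's body (76 mm by 85 mm) begins 54 mm behind the grasp point. The pads swing forward as they close: fully open they stand 13 mm farther back than shut.
Start: joints at [-1.271, 0.576, 0.025, 1.437, -0.015, 1.129, -0.057], TCP at [0.253, 0.626, 0.231] pointing down, gripper open.
Joint ranges: [-2.76, 2.76], [-0.34, 2.15], [-1.52, 1.57], [0.19, 2.46], [-1.09, 4.23], [0.17, 1.99], [-2.82, 2.82]. Speed limits (rad/s): [2.22, 2.22, 3.01, 3.01, 3.14, 3.14, 3.14].

## Interface

Orientations are given as a unit quaternion [x, y, z, w].
In Python, from station import manip, capture, camera_info, finder gives the robot as it stands. The module is installed in compiled form; this text tells all that it offers.
- The arm moves only by the shell command python3 -m inch 'ROWS' [FORCE]. ROWS is JSON, a list of rows, each a list of 3 entries, a list of its own where there are three numbers: the shift along the tool's x, y, z in cm, then the turn about the tool's z in rad, then the closure, from -1 (fully open) to 1 (shut). In form: [[[tx, ty, tz], twist, jaw], ...]. A call has exactly 8 rows; each row shifts and turns the commanded pose from where the row before left it, along the tool's axes as they then stand; what a row does not reach is not made up. A row lasts 1/10 s, in which the tool goes at most 50 mm and 8.59 degrees, less where a joint would pass 70% of its speed; a pose out of reach is approached as far as the arm can. A call with a gripper value outside its range is refused whole. The fingers move at their own pace and stop on an object; FORCE is the grip in N (left out, the last holds). Time passes only in rows, so rows that do not move let the fingers close, or fill a call up. It gives the time, the measured TCP pose, the force, the opening and the grip force at its end, in the units of the state.
- manip.observe(): the state, without advancing time (a new reading comes with each control period).
- capture(name): name is "scene" or "top"; returns the picture (400x640x3 uint8, red, green, blue); there is no depth.
- camera_info(name): a dict with "camera_matrix" (3x3 intrinsics, pixels), "D" ([k1, k2, p1, p2, k3] as OpenCV has them; the pictures are not rectified), "R" (3x3) and "t" (3): a world point X has camera coordinates R X + t. Camera axes: x right, y down, z forward; pixel columns grow to the right and rows downward; lengths in m; the calibration is good to about 2 mm. A picture is of the moment at which its call begins. camera_info takes no time and is no camera call.
- manip.hand_in(): hands the job in; it is judged then, once.
Trained networks look in the newest picture that a camera, given by its name, has taken for a name from the list of things; names that differ only in an ending like _2 or _b are one class to them, and where a whole thing is asked for, a point or a joint stands for the part that bears it (a point fixed in the world has none). Each returns a list of dicts, best first, with "conf" (0 to 1); they miss things now and then, are a little off and sometimes report something else, mostly with a low value. They report only what shows in the picture. A call takes as long as a camera call. They do not tell look-alikes from the thing itself.
- finder.boxes_of(camera, label): "point" ([x, y, z] in m, in world coordinates, good to about 4 mm: the middle of the surface that is visible of it).
- finder.trace(camera, label): "mask" (400x640 bool, what is visible of it).
- finder.mark_of(camera, label): "point" ([x, y, z] in m, in world coordinates, good to about 4 mm: a listed point, or the origin of a listed thing).
The state is a dict: "t": time; "q": joint angles; "joint_velocities": joint speeds; "joint_torque": joint torques, N m; "ee_pos": TCP position; "eef_rot": TCP orientation; "contact_force": force on the tool from outside, world axes, zero at the start; "moment": the same for the moment, N m; "width": opening from 0.0 (shut) to 1.0 (fully open); "finger_force": force on a finger pad.
Only numpy, scipy, OpenCV 4.12 (cv2) and the standard library are available. Lean on these libraries where they do the work, as an engineer would, in place of code of your own. Each camera call takes 0.05 s, during which the arm holds its last target. There are 200 camera calls.

## Task

Slide the wooden tote along the worktop, squarely and centred under the open lip of the toaster's catch tray, so that the lip overhangs the tote's near wall by about 3 cm. Then empty the tray over the lip so that all three slices of toast lie inside the tote, below its rim and clear of the tray, with the tote still in its place under the lip. No slice may land on the worktop, and leave the other things where they are.

Things in the scene. Friction and masses are not known exactly. Their poses are not given: they have to be found in the camera images.
- toaster: fixed steel conveyor toaster with a catch tray. Origin: on the worktop below the middle of the tray's open lip; +y runs from the lip along the tray to the machine's flat front at y = 330 mm (320 wide, 370 high); x across the tray, z up. Two tray legs at y = 270 mm.
- mouth (a point): middle of the lip, on top of the tray floor, 97 mm above the worktop (underside at 91 mm); axes as the toaster's. The tray is 150 mm wide inside, floor level; side walls 8 mm thick stand 24 mm above the floor; the lip end has no wall
- tote: loose open-topped beech tote, outside 200 (its x) x 240 (its y) x 85 mm high, walls and floor 8 mm thick, 0.7 kg; it passes under the tray. Origin: centre of its underside. It starts on the worktop before the lip, its +y side towards the lip, somewhat askew.
- toast_a: slice of hard, dry toast, a stiff flat slab 105 (its x) x 90 (its y) x 16 mm high, 70 g, brown crust edge. Origin: centre of its underside. Too wide to grasp flat. Starts on the tray floor near the lip.
- toast_b: slice of hard, dry toast, a stiff flat slab 105 (its x) x 90 (its y) x 16 mm high, 70 g, brown crust edge. Origin: centre of its underside. Too wide to grasp flat. Starts on the tray floor, farther in.
- toast_c: slice of hard, dry toast, a stiff flat slab 105 (its x) x 90 (its y) x 16 mm high, 70 g, brown crust edge. Origin: centre of its underside. Too wide to grasp flat. Starts lying across the top of the other two.
- spoon_rest: bystander: grey hard silicone spoon rest 90 x 195 x 16 mm, long along its y; origin at its underside near the middle
- shaker: bystander: empty plastic shaker with a flip cap, 62 mm across, 106 mm high; origin under its centre
- soup_spoon: bystander: white porcelain soup spoon 44 x 150 x 17 mm, long along its y; origin at its underside near the middle
- brush: bystander: bamboo scrubbing brush 46 x 195 x 34 mm, long along its y; origin at its underside near the middle
Not all that is in view belongs to the job. What is shaped like the toast_c but pink is not meant.

How it is judged:
On the way, in this order (a step that is already met when the one before it is completed fails the run):
1. the tote stands flat under the lip: the lip 4 to 92 mm inside its near wall, sideways within 30 mm, square within 0.2 rad (y of tote in the frame of toaster between -0.108 and -0.02 m and x of tote in the frame of toaster between -0.03 and 0.03 m and angle between the y axis of tote and the y axis of toaster, either way round below 0.2 rad and angle between tote's own z axis and vertical below 0.05 rad and height (world z) of tote below 0.006 m and linear speed of tote below 0.02 m/s), for 0.2 s.
2. at least one slice has gone over the lip into the tote (((z of toast_a in the frame of tote below 0.07 m and y of toast_a in the frame of toaster below 0 m) or (z of toast_b in the frame of tote below 0.07 m and y of toast_b in the frame of toaster below 0 m) or (z of toast_c in the frame of tote below 0.07 m and y of toast_c in the frame of toaster below 0 m))), for 0.1 s.
At the end, for the whole second after the job is handed in: All three slices rest inside the tote (origins within its walls, under 70 mm above its underside), none touching the toaster or tray. The tote rests flat under the lip: its middle 20 to 108 mm before the lip, within 30 mm sideways, square within 0.2 rad (all of step 1 and x of toast_a in the frame of tote between -0.095 and 0.095 m and y of toast_a in the frame of tote between -0.115 and 0.115 m and z of toast_a in the frame of tote between 0 and 0.07 m and linear speed of each of toast_a, toast_b, toast_c below 0.02 m/s and contact force between each of toast_a, toast_b, toast_c and toaster below 0.05 N and x of toast_b in the frame of tote between -0.095 and 0.095 m and y of toast_b in the frame of tote between -0.115 and 0.115 m and z of toast_b in the frame of tote between 0 and 0.07 m and x of toast_c in the frame of tote between -0.095 and 0.095 m and y of toast_c in the frame of tote between -0.115 and 0.115 m and z of toast_c in the frame of tote between 0 and 0.07 m).
It fails at once if a slice of toast lands on the worktop (height (world z) of any of toast_a, toast_b, toast_c below 0.005 m).
It fails at once if a bystander is moved more than 30 mm (distance of any of spoon_rest, shaker, soup_spoon, brush from where it was at the start of the episode above 0.03 m).
It also fails if it takes over 48 s, if anything falls off the work surface, if the arm or the gripper's body presses on something with over 40 N, if the wrist force passes 120 N, or if a joint passes its speed limit or range.

## Working session

There is one attempt and no reset: what is moved stays moved. The work goes in short steps, Python scripts to look and compute and a shell command to move; the robot and the scene stay as the last step left them, time stands still between calls to the robot, and variables do not carry over. Pictures are saved under pics/ and viewed, at most 10 in all, crops included, and the job is handed in when it is done.

```bash
mkdir -p pics; cat > look.py <<'E'
from station import manip, capture, camera_info, finder
import cv2, numpy as np
def save(cam,name):
    im=capture(cam); cv2.imwrite(f'pics/{name}.png',im[:,:,::-1]); return im
E
python3 - <<'E'
from look import *
a=save('scene','s0');b=save('top','t0')
for c in('scene','top'):
    i=camera_info(c);R=np.array(i['R']);print(c,(-R.T@np.array(i['t'])).round(3),np.round(R[2],2),i['camera_matrix'][0][0])
    for l in('mouth','tote','toaster','toast_a','spoon_rest','shaker','soup_spoon','brush'):
        print(l,[(np.round(d['point'],3).tolist(),round(d['conf'],2)) for d in finder.mark_of(c,l)][:4])
s=manip.observe();print(s['t'],s['ee_pos'],s['eef_rot'],s['width'])
E
```

```text
scene [ 0.96  -0.385  1.048] [-0.41  0.35 -0.84] 389.2125706200056
mouth [([0.548, 0.061, 0.101], 0.6)]
tote [([0.555, -0.104, -0.001], 0.69)]
toaster [([0.55, 0.063, 0.0], 0.56)]
toast_a [([0.531, 0.235, 0.097], 0.98), ([0.555, 0.122, 0.097], 0.94), ([0.273, 0.32, -0.004], 0.86), ([0.533, 0.183, 0.112], 0.83)]
spoon_rest [([0.736, 0.266, 0.002], 0.83)]
shaker [([0.766, -0.132, 0.001], 0.73), ([0.417, 0.277, -0.001], 0.61), ([0.742, 0.057, -0.002], 0.27)]
soup_spoon [([0.747, 0.054, -0.001], 0.62)]
brush [([0.764, -0.132, 0.001], 0.89)]
top [ 0.464 -0.012  1.19 ] [ 0.06 -0.01 -1.  ] 390.0379418664174
mouth [([0.549, 0.065, 0.098], 0.73)]
tote [([0.552, -0.105, -0.002], 0.93)]
toaster [([0.55, 0.064, 0.002], 0.78), ([0.548, -0.105, -0.002], 0.18)]
toast_a [([0.554, 0.123, 0.1], 0.89), ([0.557, -0.339, 0.002], 0.69), ([0.272, 0.313, -0.0], 0.66), ([0.535, 0.184, 0.115], 0.65)]
spoon_rest [([0.74, 0.266, -0.001], 0.72)]
shaker [([0.416, 0.272, 0.002], 0.87)]
soup_spoon [([0.747, 0.057, -0.0], 0.58), ([0.417, 0.272, 0.002], 0.49)]
brush [([0.768, -0.133, -0.005], 0.62)]
0.9 [0.25277134 0.62590317 0.23129084] [ 1.90730519e-01  9.81642434e-01 -5.33211278e-06  1.24868657e-05] 1.0013804090839635
```

View pics/s0.png

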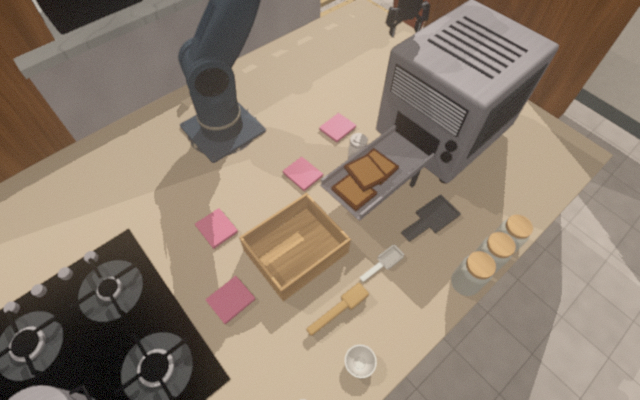

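View pics/t0.png

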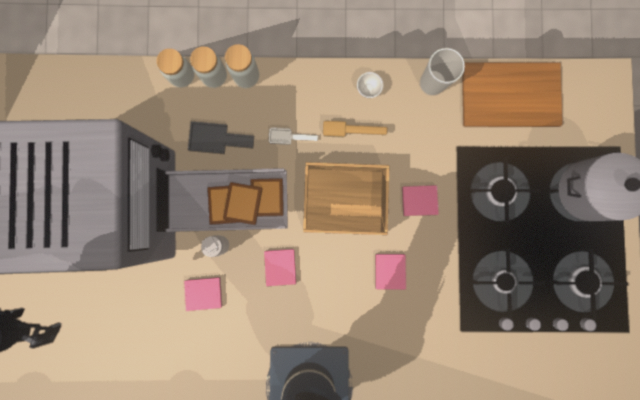

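The scene view shows the tray at about (375,165), with the tote at (295,245) just in front of it. In the top view the lip edge is near x≈287, the tote spans (303–390, 163–235), and the slices lie at (210–283, 180–222). The pink squares are decoys. Next I measure the headings.

```bash
cat >> look.py <<'E'
def unproj(cam,uv,z):
    i=camera_info(cam);K=np.array(i['camera_matrix']);R=np.array(i['R']);t=np.array(i['t'])
    p=cv2.undistortPoints(np.float64(uv).reshape(-1,1,2),K,np.array(i['D']))[:,0]
    d=np.c_[p,np.ones(len(p))]@R; c=-R.T@t
    return (c+d*((z-c[2])/d[:,2])[:,None])[:,:2]
def proj(cam,X):
    i=camera_info(cam)
    return cv2.projectPoints(np.float64(X).reshape(-1,1,3),cv2.Rodrigues(np.array(i['R']))[0],np.array(i['t']),np.array(i['camera_matrix']),np.array(i['D']))[0][:,0]
def toterect(d):
    c=max(cv2.findContours(d['mask'].astype(np.uint8),0,1)[0],key=cv2.contourArea)[:,0].astype(float)
    return cv2.minAreaRect(unproj('top',c,0.085).astype(np.float32))
E
python3 - <<'E'
from look import *
im=save('top','t1')
for d in finder.trace('top','tote')[:1]: print('tote',d['conf'],toterect(d))
for d in finder.trace('top','toast_a'):
    c=max(cv2.findContours(d['mask'].astype(np.uint8),0,1)[0],key=cv2.contourArea)[:,0].astype(float)
    print('toast',round(d['conf'],2),cv2.minAreaRect(unproj('top',c,0.12).astype(np.float32)))
cr=im[150:250,150:400];cv2.imwrite('pics/c1.png',cv2.resize(cr,None,fx=3.2,fy=3.2,interpolation=2)[:,:,::-1])
E
```

```text
tote 0.96 ((0.5523657202720642, -0.10244545340538025), (0.24183176457881927, 0.201612189412117), 88.58643341064453)
toast 0.93 ((0.533524215221405, 0.18299196660518646), (0.09314572066068649, 0.10692346096038818), 78.88662719726562)
toast 0.84 ((0.5446386933326721, -0.30405038595199585), (0.08291072398424149, 0.0972333773970604), 0.2116883248090744)
toast 0.8 ((0.35983115434646606, 0.07934374362230301), (0.09641220420598984, 0.08211549371480942), 4.0139007568359375)
toast 0.74 ((0.5276045203208923, 0.2506731450557709), (0.10601408034563065, 0.05959068983793259), 2.6744205951690674)
toast 0.7 ((0.2906677722930908, 0.2835785150527954), (0.08287245780229568, 0.09852808713912964), 5.221410274505615)
toast 0.6 ((0.3492334485054016, -0.22073403000831604), (0.0819462239742279, 0.09503205865621567), 89.5794906616211)
toast 0.57 ((0.5508781671524048, 0.11651790142059326), (0.10758794099092484, 0.08830052614212036), 3.494821071624756)
```

View pics/c1.png

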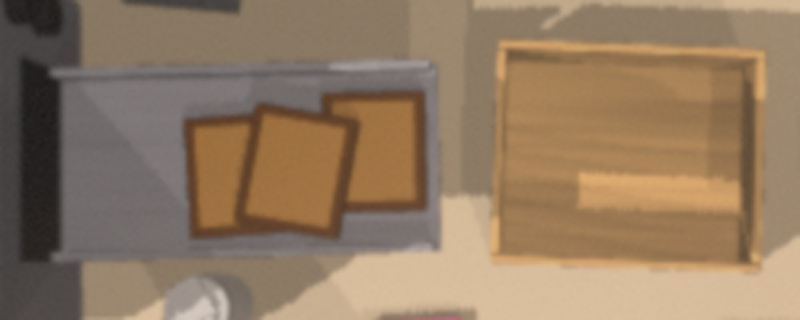

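The crop shows the tray's outer wall tops running from (55,72) to (433,64) and from (55,260) to (437,249), with the lip near x≈437. The tote is tilted slightly the other way.

```bash
python3 - <<'E'
from look import *
P=np.array([[55,72],[433,64],[55,260],[437,249]])/3.2+150
w=unproj('top',P,0.121);print(w.round(4))
u=(w[0]-w[1])/np.linalg.norm(w[0]-w[1]);v=(w[2]-w[3])/np.linalg.norm(w[2]-w[3])
print(u,v); d=u+v;d/=np.linalg.norm(d); print('tray dir deg',np.degrees(np.arctan2(d[1],d[0])))
lip=(w[1]+w[3])/2;print('lip',lip,'tote target',np.array([.549,.063])-.09*d)
m=np.array([.5525,-.1035]);a=np.radians(88.6);e=np.array([np.cos(a),np.sin(a)]);print('wall centre',m-.116*e)
E
```

```text
[[0.6172 0.3891]
 [0.626  0.0664]
 [0.4568 0.3847]
 [0.4669 0.0616]]
[-0.02714114  0.99963161] [-0.03112285  0.99951557]
tray dir deg 91.66937970181282
lip [0.54642931 0.06400081] tote target [ 0.55162188 -0.0269618 ]
wall centre [ 0.54966587 -0.21946537]
```

```bash
python3 -m inch '[[[2,0,0],-0.13,-1],[[-0,-5,0],-0.13,-1],[[0,-5,0],-0.125,-1],[[0,-5,0],0,-1],[[0,-5,0],0,-1],[[0,-5,0],0,-1],[[-1,-5,0],0,-1],[[-2,-4,0],0,-1]]' 40
```

```text
t: 1.85
ee_pos: [0.2446, 0.2938, 0.2315]
eef_rot: [-0.001, 1.0, 0.0, -0.0]
contact_force: [1.0, -0.3, 1.0]
width: 1.003
finger_force: 0.0
```

```bash
python3 -m inch '[[[-4,-2.5,0],0.025,-1],[[-4.2,-2.5,0],0,-1],[[-4.2,-2.5,0],0,-1],[[-4.2,-2.5,0],0,-1],[[-3,-4,0],0,-1],[[-3,-4,0],0,-1],[[-2.5,-4.2,0],0,-1],[[-2,-4.5,0],0,-1]]'; python3 -m inch '[[[-2,-4.5,0],0,-1],[[-1.5,-4.7,0],0,-1],[[0,-5,0],0,-1],[[0,-5,0],0,-1],[[0,-4.5,0],0,-1],[[0,0,0],0,-1],[[0,0,0],0,-1],[[0,0,0],0,-1]]'
```

```text
t: 2.65
ee_pos: [0.5121, 0.0225, 0.2314]
eef_rot: [0.012, 1.0, 0.0, 0.0]
contact_force: [1.3, 0.8, -0.3]
width: 1.001
finger_force: 0.0
t: 3.45
ee_pos: [0.5404, -0.2123, 0.2312]
eef_rot: [0.011, 1.0, 0.0, -0.0]
contact_force: [-0.8, 0.1, 0.3]
width: 1.002
finger_force: 0.0
```

```bash
python3 -m inch '[[[-0.9,-0.7,4],0,-1],[[0,0,5],0,-1],[[0,0,4],0,-1],[[0,0,2.2],0,-1],[[0,0,2],0,-1],[[0,0,0],0,0.5],[[0,0,0],0,1],[[0,0,0],0,1]]'; python3 -m inch '[[[0,0,0],0,1],[[0,0,0],0,1],[[0,0,0],0,1],[[0,0,0],0,1],[[0,0,0],0,1],[[0,0,0],0,1],[[0,0,0],0,1],[[0,0,0],0,1]]'
```

```text
t: 4.25
ee_pos: [0.55, -0.2206, 0.0607]
eef_rot: [0.011, 1.0, -0.0, 0.001]
contact_force: [-0.2, 1.1, -0.1]
width: 0.519
finger_force: 0.0
t: 5.05
ee_pos: [0.5495, -0.2207, 0.0603]
eef_rot: [0.012, 1.0, 0.0, 0.001]
contact_force: [-1.0, 1.3, 6.1]
width: 0.083
finger_force: 39.8
```

```bash
python3 -m inch '[[[-0.1,0.8,0],-0.01,1],[[-0.1,1.2,0],-0.01,1],[[-0.1,1.2,0],-0.01,1],[[-0.1,1.2,0],-0.01,1],[[-0.1,1.2,0],-0.014,1],[[0,1.2,0],0,1],[[0,0.9,0],0,1],[[0,0,0],0,1]]'; python3 - <<'E'
from look import *
im=save('top','t2')
for d in finder.trace('top','tote')[:1]: print('tote',d['conf'],toterect(d))
print(finder.mark_of('top','tote')[:1],finder.mark_of('top','mouth')[:1])
cr=im[150:250,150:400];cv2.imwrite('pics/c2.png',cv2.resize(cr,None,fx=3.2,fy=3.2,interpolation=2)[:,:,::-1])
E
```

```text
t: 5.85
ee_pos: [0.5543, -0.1438, 0.0602]
eef_rot: [-0.015, 1.0, -0.0, 0.001]
contact_force: [-0.3, -1.0, 5.3]
width: 0.082
finger_force: 40.1
tote 0.88 ((0.5481647849082947, -0.025199271738529205), (0.2019725888967514, 0.2284463793039322), 0.5400488376617432)
[{'point': [0.548, -0.027, -0.0033], 'conf': 0.92}] [{'point': [0.5475, 0.063, 0.098], 'conf': 0.84}]
```

View pics/c2.png

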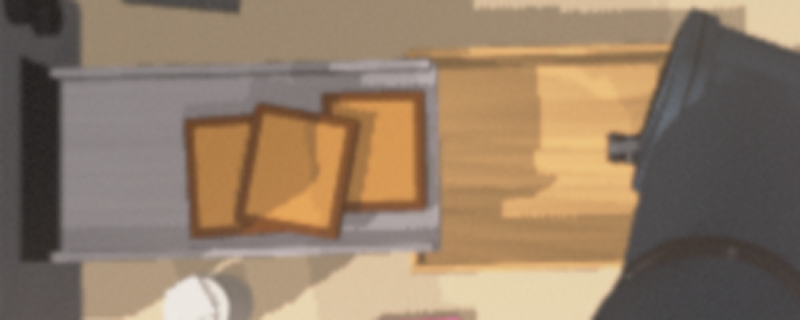

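The crop shows the tote squarely under the lip, with the lip line at x≈437 and the tote's near wall around x≈412. I release it and go behind the slices.

```bash
python3 -m inch '[[[0,0,0],0,-1],[[0,0,0],0,-1],[[0,0,0],0,-1],[[0,0,-1],0,-1],[[0,0,-3],0,-1],[[0,0,-4],0,-1],[[0,0,-5],0,-1],[[0,0,-4],0,-1]]'; python3 -c "
from look import *
print(manip.observe()['q'],finder.mark_of('top','tote')[:1])"
```

```text
t: 6.85
ee_pos: [0.5534, -0.1443, 0.2326]
eef_rot: [-0.015, 1.0, -0.0, 0.001]
contact_force: [1.1, 0.2, -0.2]
width: 1.0
finger_force: 0.0
[ 0.01852334  0.42823141  0.22909003  1.72232013 -0.11197305  1.0021337
  1.88852042] [{'point': [0.548, -0.027, -0.0033], 'conf': 0.92}]
```

```bash
python3 -m inch '[[[0,0,-2],0.14,-1],[[0,0,0],0.145,-1],[[0,0,0],0.145,-0.5],[[0,0,0],0.145,0],[[0,0,0],0.145,0],[[0,0,0],0.145,0],[[0,0,0],0.145,0],[[0,0,0],0.145,0]]'; python3 -m inch '[[[0,0,0],0.145,0],[[0,0,0],0.145,0],[[0,0,0],0.125,0],[[0,0,0],0,0],[[4,0,0],0,0],[[5,0,0],0,0],[[5,0,0],0,0],[[5,0,0],0,0]]'; python3 -m inch '[[[5,0,0],0,0],[[5,0,0],0,0],[[5,0,0],0,0],[[5,0,0],0,0],[[4,0,0],0,0],[[2,0,0],0,0],[[0,0,0],0,0],[[0,0,0],0,0]]'
```

```text
t: 7.7
ee_pos: [0.5532, -0.1439, 0.2499]
eef_rot: [0.536, 0.844, 0.0, 0.0]
contact_force: [0.0, -0.1, -0.1]
width: 0.498
finger_force: 0.0
t: 8.5
ee_pos: [0.5472, 0.0476, 0.2498]
eef_rot: [0.695, 0.719, 0.0, 0.0]
contact_force: [1.7, 0.0, -0.6]
width: 0.497
finger_force: 0.0
t: 9.3
ee_pos: [0.5396, 0.3047, 0.2494]
eef_rot: [0.696, 0.718, -0.0, 0.0]
contact_force: [0.8, -1.0, -0.4]
width: 0.498
finger_force: 0.0
```

```bash
python3 -m inch '[[[0.7,-0.3,2],0,0],[[0,0,4],0,0],[[0,0,3],0,0],[[0,0,3],0,0],[[0,0,1.5],0,0],[[0,0,1],0,0],[[0,0,0.4],0,0],[[0,0,0],0,0]]'; python3 - <<'E'
from look import *
im=save('scene','s3')
cv2.imwrite('pics/c3.png',cv2.resize(im[60:260,240:500],None,fx=3,fy=3,interpolation=2)[:,:,::-1])
E
```

```text
t: 10.1
ee_pos: [0.5368, 0.3124, 0.1009]
eef_rot: [0.696, 0.718, 0.0, 0.0]
contact_force: [-0.7, 0.4, -0.6]
width: 0.501
finger_force: 0.0
```

View pics/c3.png

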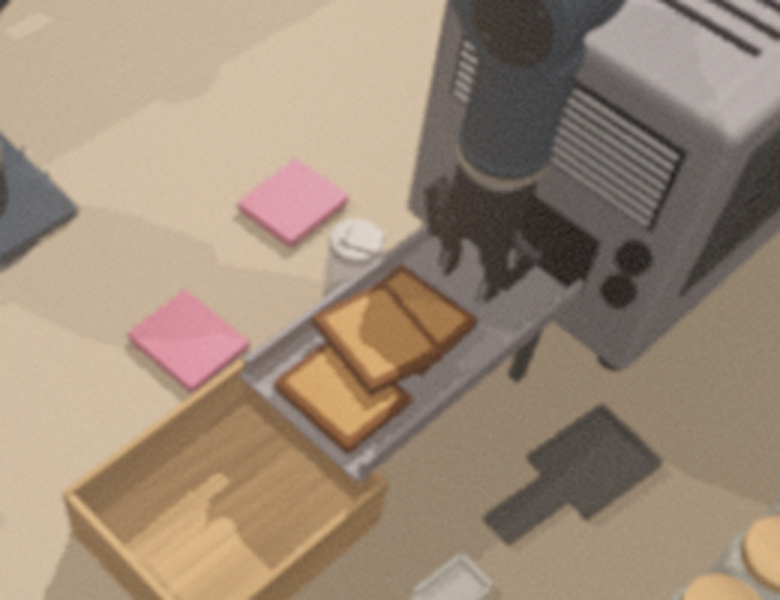

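The picture shows both fingers on the tray floor behind the rear slice. The slices are at about (350,385), (380,330) and (430,310), and the tote's near wall is under the lip. First I gather the slices gently.

```bash
python3 -m inch '[[[-0.4,0,0.2],0,0],[[-0.6,0,0],0,0],[[-0.6,0,0],0,0],[[-0.6,0,0],0,0],[[-0.6,0,0],0,0],[[-0.6,0,0],0,0],[[-0.6,0,0],0,0],[[-0.4,0,0],0,0]]'; python3 - <<'E'
from look import *
im=save('scene','s4')
cv2.imwrite('pics/c4.png',cv2.resize(im[60:260,240:500],None,fx=3,fy=3,interpolation=2)[:,:,::-1])
E
```

```text
t: 10.95
ee_pos: [0.5377, 0.2681, 0.0984]
eef_rot: [0.696, 0.718, 0.0, -0.0]
contact_force: [0.4, 1.7, 0.8]
width: 0.499
finger_force: 0.9
```

View pics/c4.png

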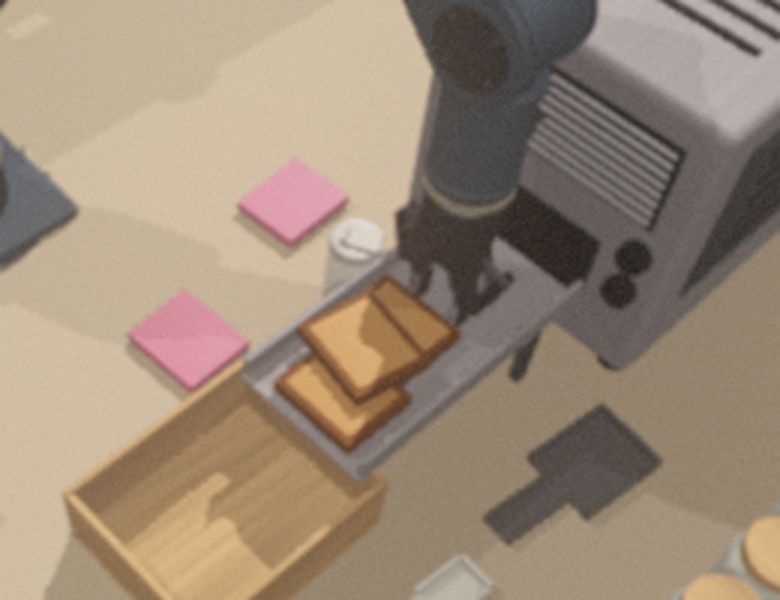

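The rear slice has moved up to the front one and the top slice rides along. Now the quick push over the lip.

```bash
python3 -m inch '[[[-1.5,0,0],0,0],[[-3,0,0],0,0],[[-3.5,0,0],0,0],[[-3.5,0,0],0,0],[[-3.5,0,0],0,0],[[-3.5,0,0],0,0],[[-3.2,0,0],0,0],[[-1,0,0],0,0]]'; python3 - <<'E'
from look import *
im=save('scene','s5')
cv2.imwrite('pics/c5.png',cv2.resize(im[100:300,210:470],None,fx=3,fy=3,interpolation=2)[:,:,::-1])
E
```

```text
t: 11.8
ee_pos: [0.5442, 0.0366, 0.0986]
eef_rot: [0.698, 0.716, -0.001, 0.001]
contact_force: [0.1, -0.0, 0.3]
width: 0.501
finger_force: 0.0
```

View pics/c5.png

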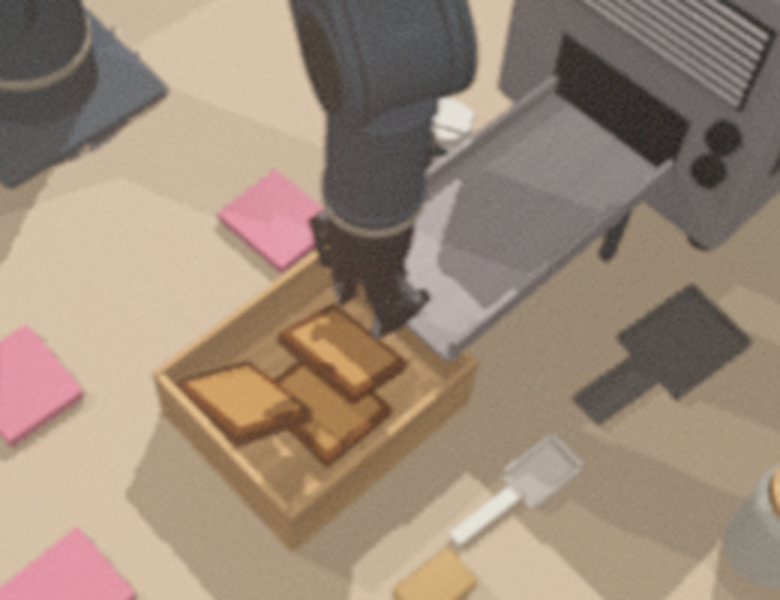

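All three slices are in the tote, at about (240,400), (330,410) and (340,350), and the tray is empty. I lift clear and check.

```bash
python3 -m inch '[[[0,0,-1],0,0],[[0,0,-3],0,0],[[0,0,-4],0,0],[[0,0,-4],0,0],[[5,0,-4],0,0],[[5,0,0],0,0],[[5,0,0],0,0],[[3,0,0],0,0]]'; python3 - <<'E'
from look import *
im=save('scene','s6')
print([(np.round(d['point'],3).tolist(),round(d['conf'],2)) for d in finder.mark_of('scene','toast_a')])
im2=save('top','t6')
print([(np.round(d['point'],3).tolist(),round(d['conf'],2)) for d in finder.mark_of('top','toast_a')])
print(finder.mark_of('top','tote')[:1],toterect(finder.trace('top','tote')[0]),finder.mark_of('scene','tote')[:1])
print(proj('top',[[.5475,.063,.097],[.5475,.063,.091]]))
A=cv2.resize(im[150:300,230:370],None,fx=2.8,fy=2.8,interpolation=2);B=cv2.resize(im2[150:250,260:400],None,fx=2.8,fy=2.8,interpolation=2)
B=cv2.copyMakeBorder(B,0,A.shape[0]-B.shape[0],0,0,0);cv2.imwrite('pics/c6.png',np.hstack([A,B])[:,:,::-1])
E
```

```text
t: 12.65
ee_pos: [0.5378, 0.2175, 0.2501]
eef_rot: [0.694, 0.72, 0.001, -0.001]
contact_force: [-0.8, -0.2, -0.3]
width: 0.502
finger_force: 0.0
[([0.34, -0.238, -0.001], 0.8), ([0.532, 0.018, 0.024], 0.67), ([0.275, 0.317, -0.0], 0.65), ([0.55, -0.337, -0.0], 0.65), ([0.355, 0.085, -0.0], 0.63), ([0.519, -0.095, 0.03], 0.57), ([0.558, -0.023, 0.01], 0.56)]
[([0.336, -0.244, -0.003], 0.95), ([0.534, 0.022, 0.025], 0.76), ([0.559, -0.022, 0.01], 0.75), ([0.52, -0.099, 0.038], 0.71), ([0.554, -0.337, -0.0], 0.69), ([0.35, 0.089, 0.002], 0.65), ([0.273, 0.316, 0.002], 0.63)]
[{'point': [0.5464, 0.0644, 0.0981], 'conf': 0.58}] ((0.5497035980224609, -0.027807965874671936), (0.20122899115085602, 0.24215835332870483), 1.3930854797363281) [{'point': [0.5517, -0.0289, -0.0014], 'conf': 0.58}]
[[286.90263015 199.05720557]
 [287.04756931 199.22052137]]
```

View pics/c6.png

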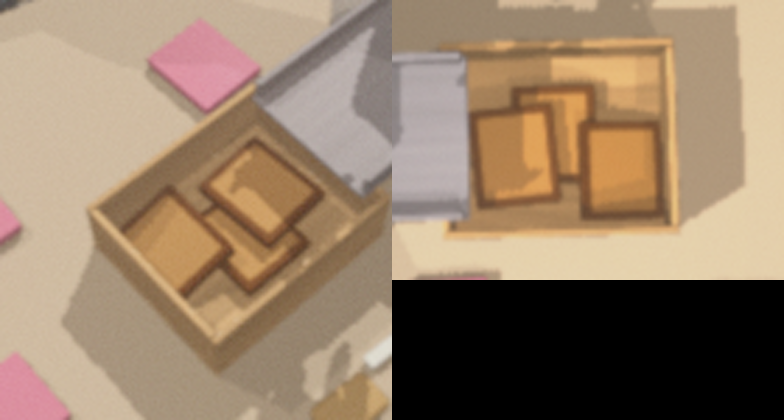

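All three slices lie in the tote well below the lip, and the tote is in place.

```bash
python3 -c "
from station import manip
print(manip.hand_in())"
```

```text
the job is handed in; nothing more can be done
None
```

The job is handed in, with no verdict returned: my last camera check showed all three slices in the tote, below the rim and clear of the tray, and the tote square under the lip with about 3 cm overhang. I did not re-measure the bystanders, but no move came near them.

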